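# Snap the tester's circuit board into its case

### The job

Pick the circuit board up by its black block, lay it the right way round over the four locking supports in the open case, and press it down beside each support until all four have clicked through and the board sits fully home on the collars. Press firmly but do not slam or crush the board, leave the other things on the bench where they are, and let go.

Things in the scene. Friction and masses are not known exactly. Their poses are not given: they have to be found in the camera images.
- board: green circuit board 3 mm thick, 100 mm long (x), stepped outline: its +x half is 144 mm wide (y), its -x half 116 mm; about 0.15 kg. Starts flat on the bench. Origin in the middle of its underside, z up. Four 10 mm holes at (x, y) = (35, 58), (35, -58), (-35, 44), (-35, -44) mm. A grey terminal block, 10 x 18 mm, 10 mm high, is on the middle of the wide edge; other chips are 2 mm high
- block (a point): middle of the top of the black block in the board's middle, by which to grip it: 24 mm (x) by 40 mm (y), its top 28 mm above the board's underside; axes as the board's. While corners are pressed home one by one, the board tilts by up to 8 degrees and a corner not yet pressed can rise to 12 mm above its collar
- housing: dark open case bottom, fixed to the bench, 130 mm (x) by 182 mm (y), walls 16 mm high. Origin in the middle of its underside, on the bench. Four white locking supports stand in it at the same (x, y) as the board's holes, so the board fits one way only, its axes along the case's. A board laid on their barbs stays up there, its underside 31 mm above the bench (9 mm above the collars)
- hole0 (a point): centre of the board's hole 0 at its underside, axes as the board's; it belongs over support 0
- seat0 (a point): centre of the collar's top of support 0 (left far one when the case is not turned), 22 mm above the bench, where the board's underside must come to lie; axes as the case's. Above it an 8 mm post tapers to a 3 mm tip 40 mm above the bench; two sprung barbs on its +y and -y sides widen downward to 14 mm across and end 27 mm above the bench
- press0 (a point): place on the board's top to press with closed fingertips beside hole 0, at (39, 35) mm in the board's frame; axes as the board's. Pressed here with about 10 to 20 N, the board passes that support's barbs, drops on the collar and locks; when it is home this point is 25 mm above the bench and does not yield
- hole1 (a point): centre of the board's hole 1 at its underside, axes as the board's; it belongs over support 1
- seat1 (a point): centre of the collar's top of support 1 (right far one when the case is not turned), 22 mm above the bench, where the board's underside must come to lie; axes as the case's. Above it an 8 mm post tapers to a 3 mm tip 40 mm above the bench; two sprung barbs on its +y and -y sides widen downward to 14 mm across and end 27 mm above the bench
- press1 (a point): place on the board's top to press with closed fingertips beside hole 1, at (39, -35) mm in the board's frame; axes as the board's. Pressed here with about 10 to 20 N, the board passes that support's barbs, drops on the collar and locks; when it is home this point is 25 mm above the bench and does not yield
- hole2 (a point): centre of the board's hole 2 at its underside, axes as the board's; it belongs over support 2
- seat2 (a point): centre of the collar's top of support 2 (left near one when the case is not turned), 22 mm above the bench, where the board's underside must come to lie; axes as the case's. Above it an 8 mm post tapers to a 3 mm tip 40 mm above the bench; two sprung barbs on its +y and -y sides widen downward to 14 mm across and end 27 mm above the bench
- press2 (a point): place on the board's top to press with closed fingertips beside hole 2, at (-39, 22) mm in the board's frame; axes as the board's. Pressed here with about 10 to 20 N, the board passes that support's barbs, drops on the collar and locks; when it is home this point is 25 mm above the bench and does not yield
- hole3 (a point): centre of the board's hole 3 at its underside, axes as the board's; it belongs over support 3
- seat3 (a point): centre of the collar's top of support 3 (right near one when the case is not turned), 22 mm above the bench, where the board's underside must come to lie; axes as the case's. Above it an 8 mm post tapers to a 3 mm tip 40 mm above the bench; two sprung barbs on its +y and -y sides widen downward to 14 mm across and end 27 mm above the bench
- press3 (a point): place on the board's top to press with closed fingertips beside hole 3, at (-39, -22) mm in the board's frame; axes as the board's. Pressed here with about 10 to 20 N, the board passes that support's barbs, drops on the collar and locks; when it is home this point is 25 mm above the bench and does not yield
- screwdriver: screwdriver, 160 mm, lying between the board and the case; origin at its middle underneath. Not part of the job.
- straightedge: flat aluminium bar 250 x 30 x 5 mm lying across in front of the robot; origin under its middle. Not part of the job.
- meter_a: yellow hand-held meter 120 x 66 x 28 mm, to the left; origin under its middle. Not part of the job.
- meter_b: yellow hand-held meter like the other, to the right; origin under its middle. Not part of the job.
- anchor_a: steel anchor sample: plate 70 x 90 x 8 mm with an upright stud, 118 mm high in all, beyond the work on the right; origin under its middle. Not part of the job.
- anchor_b: steel anchor sample like the other, beyond the work on the left; origin under its middle. Not part of the job.
- tape: orange tape measure about 75 mm across, 34 mm high, beyond the work; origin underneath. Not part of the job.
- tray: clear open tray 60 x 80 x 22 mm with spare supports, near the robot on the left; origin under its middle. Not part of the job.
Things that resemble listed ones, but are neither listed nor needed, are in the scene too. What is shaped like the housing but orange is not meant.

How it is judged:
By the outcome, as a careful person would: the job done as asked, in the order asked, and still so for the second after the job is handed in, with the robot touching nothing.
It also fails if it takes over 58 s, if anything falls off the work surface, if the arm or the gripper's body presses on something with over 40 N, if the wrist force passes 120 N, or if a joint passes its speed limit or range.

### The arm

A 7-joint arm with a two-finger parallel gripper is mounted at the origin on the work surface. World frame = base frame: x ahead of the robot, y to its left, z up, the work surface at z = 0. Lengths are in m, angles in rad, forces in N, time in s.
With the tool pointing down it reaches from about 0.425 to 0.975 m from the base axis. Payload 16.7 kg.
Tool frame: the origin (TCP) lies midway between the tips of the shut fingers; the grasp point (between the pads) lies 19 mm behind it; z points along the fingers, y is the line along which they close (so a half turn about z gives the same grasp; the last joint's range is limited). The gripper opens to 85 mm and grips with 20 to 120 N. Pads are 22 mm wide; open, the fingers measure 114 mm over their backs; the gripper's body (76 mm by 85 mm) begins 54 mm behind the grasp point. The pads swing forward as they close: fully open they stand 13 mm farther back than shut.
Start: joints at [1.181, 0.426, 0.074, 1.606, -0.034, 1.111, -0.067], TCP at [0.161, -0.655, 0.231] pointing down, gripper open.
Joint ranges: [-2.85, 2.85], [-0.5, 2.14], [-1.23, 1.37], [0.21, 2.46], [-1.02, 4.16], [0.16, 2.05], [-2.73, 2.73]. Speed limits (rad/s): [1.89, 1.89, 2.39, 2.39, 3.01, 3.01, 3.01].

### API

Orientations are given as a unit quaternion [x, y, z, w].
In Python, from plant import r gives the robot as it stands.
- The arm moves only by the tool step_arm, never from a script. Its argument "targets" is a list of rows, each an object of numbers: "hand": the closure, from 0 (fully open) to 1 (shut); "dx", "dy", "dz": the shift along the tool's x, y, z in mm; "roll": the turn about the tool's z in rad. A call has 1 to 12 rows; each row shifts and turns the commanded pose from where the row before left it, along the tool's axes as they then stand; what a row does not reach is not made up. A row lasts 1/8 s, in which the tool goes at most 62.5 mm and 10.7 degrees, less where a joint would pass 70% of its speed; a pose out of reach is approached as far as the arm can. A call with a gripper value outside its range is refused whole. The fingers move at their own pace and stop on an object; the grip force is fixed at half the most. Time passes only in rows, so rows that do not move let the fingers close. It gives the time, the measured TCP pose, the force, the opening and the grip force at its end, in the units of the state.
- r.observe(): the state, without advancing time (a new reading comes with each control period).
- r.camera(name): name is "side" or "top" or "wrist"; returns a dict with "color" (480x640x3 uint8, red, green, blue), "z_map" (480x640 float32, m along the optical axis (not along the pixel's ray), 0 where there is no reading), "fx", "fy", "cx", "cy" (pixels), "pose" (4x4, takes a point from camera to world coordinates). Camera axes: x right, y up, looking along -z (the intrinsics and any distortion apply to the point x, -y, -z); pixel columns grow to the right and rows downward; lengths in m; the calibration is good to about 2 mm. The wrist camera is an equidistant fisheye: a pixel r from the principal point sees the ray r / f radians off the axis. A picture is of the moment at which its call begins.
- r.close_job(): hands the job in; it is judged then, once.
Trained networks look in a picture, given as the dict that the camera call returned (one of the last four; its "shot" number tells which), for a name from the list of things; names that differ only in an ending like _2 or _b are one class to them, and where a whole thing is asked for, a point or a joint stands for the part that bears it (a point fixed in the world has none). Each returns a list of dicts, best first, with "confidence" (0 to 1); they miss things now and then, are a little off and sometimes report something else, mostly with a low value. They report only what shows in the picture. A call takes as long as a camera call. They do not tell look-alikes from the thing itself.
- r.silhouettes(thing, picture): "mask" (480x640 bool, what is visible of it) and "rect" ([centre column, centre row, width, height] in pixels, round what is visible of it).
The state is a dict: "clock": time; "qpos": joint angles; "dq": joint speeds; "tau": joint torques, N m; "ee_pos": TCP position; "ee_rot": TCP orientation; "contact_force": force on the tool from outside, world axes, zero at the start; "moment": the same for the moment, N m; "opening": opening from 0.0 (shut) to 1.0 (fully open); "finger_force": force on a finger pad.
Only numpy, scipy, OpenCV 4.12 (cv2) and the standard library are available. Lean on these libraries where they do the work, as an engineer would, in place of code of your own. Each camera call takes 0.05 s, during which the arm holds its last target. There are 200 camera calls.

## Working session

There is one attempt and no reset: what is moved stays moved. The work goes in short steps, Python scripts to look and compute and a tool call to move; the robot and the scene stay as the last step left them, time stands still between calls to the robot, and variables do not carry over. Pictures are saved under pics/ and viewed, at most 10 in all, crops included, and the job is handed in when it is done.

Besides the shell and the picture viewer there is one more tool, called after "Emit:" as name([rows], argument=value, ...), one row to a line, values as JSON. step_arm: Moves the arm, as the interface text tells. Its arguments: {"type":"object","properties":{"targets":{"type":"array"}},"required":["targets"]}

```bash
mkdir -p pics; ls; cat > h.py <<'E'
import numpy as np, cv2
from plant import r
from scipy.spatial.transform import Rotation as R
def world(c,u,v,z=None):
    u=np.asarray(u,float);v=np.asarray(v,float)
    x=(u-c['cx'])/c['fx'];y=(v-c['cy'])/c['fy']
    d=np.stack([x,-y,-np.ones_like(x)],-1)@c['pose'][:3,:3].T
    o=c['pose'][:3,3]
    if z is None:
        zz=c['z_map'][v.astype(int),u.astype(int)]; return o+d*zz[...,None]
    return o+d*((z-o[2])/d[...,2])[...,None]
def save(n,im): cv2.imwrite('pics/'+n+'.png',im[:,:,::-1])
E
python3 - <<'E'
from h import *
o=r.observe();print({k:np.round(v,3) for k,v in o.items()})
for n in ['top','side']:
    c=r.camera(n);save(n+'0',c['color']);print(n,c['fx'],c['fy'],c['cx'],c['cy'],c['pose'].round(3).tolist(),c.keys())
    for t in ['board','housing','block','seat0','hole0','screwdriver']:
        for s in r.silhouettes(t,c):
            ys,xs=np.nonzero(s['mask']);p=world(c,xs,ys);print(t,round(s['confidence'],2),np.round(s['rect']),np.median(p,0).round(3),p.min(0).round(3),p.max(0).round(3))
E
```

```text
pics
{'clock': np.float64(0.0), 'qpos': array([ 1.18 ,  0.427,  0.074,  1.607, -0.034,  1.111, -0.067]), 'dq': array([-0.001,  0.001,  0.   , -0.001, -0.001, -0.   , -0.   ]), 'tau': array([-1.0000e-03, -9.4985e+01,  3.7600e+00, -4.6352e+01,  1.9000e-02,
        1.0000e-02,  0.0000e+00]), 'ee_pos': array([ 0.161, -0.655,  0.231]), 'ee_rot': array([ 0.993,  0.12 , -0.   , -0.001]), 'contact_force': array([ 0.826, -0.128,  0.189]), 'moment': array([ 0.004, -0.012,  0.048]), 'finger_force': np.float64(0.0), 'opening': np.float64(0.998)}
top 461.82339682955677 461.82339682955677 322.40086765565735 240.77082369898014 [[0.025, 0.989, -0.144, 0.378], [-0.999, 0.022, -0.027, -0.004], [-0.024, 0.145, 0.989, 1.073], [0.0, 0.0, 0.0, 1.0]] dict_keys(['color', 'z_map', 'fx', 'fy', 'cx', 'cy', 'pose', 'shot'])
board 0.62 [269. 227.  57.  47.] [0.563 0.154 0.002] [ 0.378 -0.004 -0.005] [0.613 0.228 1.073]
board 0.38 [334. 245.  10.  61.] [ 0.492 -0.003  0.022] [ 0.378 -0.014 -0.002] [0.591 0.011 1.073]
housing 0.83 [454. 371.  90.  81.] [ 0.245 -0.276  0.004] [ 0.167 -0.377 -0.005] [ 0.378 -0.004  
[... 1359 characters left out ...]
  0.813 0.564]
block 0.65 [285. 302.  66.  52.] [0.56  0.174 0.002] [ 0.359  0.083 -0.004] [0.614 0.813 0.564]
seat0 0.88 [319. 221.  75.  52.] [ 0.554 -0.14   0.003] [ 0.359 -0.28  -0.004] [0.64  0.813 0.564]
seat0 0.73 [446. 206.  62.  48.] [ 0.247 -0.265  0.003] [ 0.167 -0.421 -0.005] [0.359 0.813 0.564]
seat0 0.4 [285. 301.  69.  46.] [0.561 0.173 0.002] [ 0.359  0.077 -0.004] [0.616 0.813 0.564]
hole0 0.68 [286. 301.  70.  54.] [0.561 0.173 0.002] [ 0.359  0.073 -0.004] [0.616 0.813 0.564]
hole0 0.48 [385. 254.  20.  66.] [ 0.383 -0.02   0.004] [ 0.359 -0.184 -0.003] [0.401 0.813 0.564]
screwdriver 0.66 [319. 254.  75.  16.] [0.498 0.008 0.016] [ 0.359 -0.028 -0.004] [0.609 0.813 0.564]
```

```bash
python3 - <<'E'
import cv2
a=cv2.imread('pics/top0.png')
cv2.imwrite('pics/top0c.png',cv2.resize(a[180:420,220:520],None,fx=2.5,fy=2.5,interpolation=cv2.INTER_CUBIC))
E
```

```text
(no output)
```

View pics/top0.png

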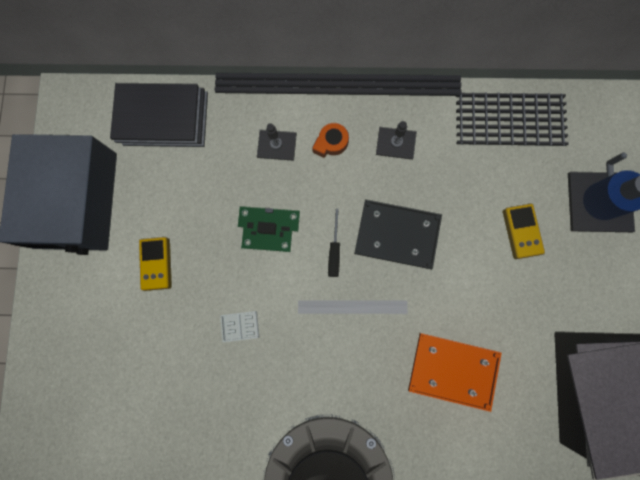

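View pics/top0c.png

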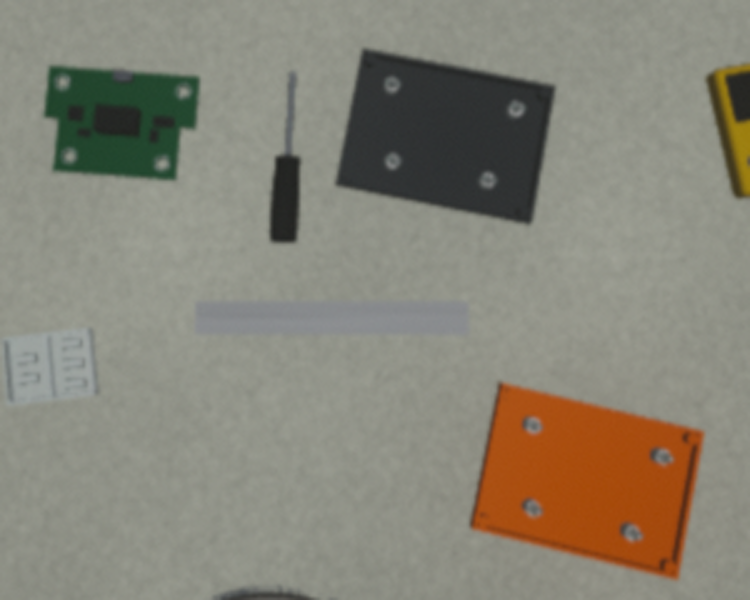

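The picture holds two case shapes: the dark one at (399,234) and the orange one at (454,371). The task rules out orange, so the housing is the dark one, and the enlarged crop confirms this. The board is at (268,229) with its terminal block and wide edge facing away from the robot. The case's wide support pair (377,214), (426,224) is also on the far side, with the case turned slightly clockwise.

```bash
python3 - <<'E'
from h import *
c=r.camera('top')
v,u=np.mgrid[:480,:640];P=world(c,u,v);ok=c['z_map']>0
for x0 in np.arange(.1,.9,.1):
    row=[]
    for y0 in np.arange(-.8,.4,.1):
        m=ok&(abs(P[...,0]-x0)<.05)&(abs(P[...,1]-y0)<.05)
        row.append(int(P[m][:,2].max()*1000) if m.any() else -1)
    print(round(x0,1),row)
# rough support / hole blobs
g=c['color'].astype(int)
for nm,(cu,cv_,w,h) in dict(case=(399,234,90,76),board=(268,229,66,50)).items():
    sub=np.zeros((480,640),bool);sub[cv_-h//2+3:cv_+h//2-3,cu-w//2+3:cu+w//2-3]=1
    m=(g.min(2)>100)&sub
    n,l,st,ce=cv2.connectedComponentsWithStats(m.astype(np.uint8))
    for i in range(1,n):
        print(nm,st[i,4],ce[i].round(1),world(c,*ce[i],z=.03 if nm=='case' else .0).round(4))
w=r.camera('wrist');print(w['fx'],w['cx'],w['cy'],w['pose'].round(3).tolist())
E
```

```text
0.1 [-1, -1, 2, 227, 225, 6, 4, 158, 264, 173, 5, 5, 5]
0.2 [-1, -1, -1, 229, 227, 40, 41, 5, 5, 5, 5, 6, 5]
0.3 [-1, 60, 212, 228, 227, 43, 39, 5, 5, 5, 25, 5, 4]
0.4 [-1, 6, 6, 6, 6, 5, 8, 9, 9, 9, 26, 22, 33]
0.5 [-1, 7, 5, 33, 34, 5, 41, 40, 29, 28, 32, 4, 34]
0.6 [-1, 16, 164, 32, 33, 5, 40, 40, 19, 31, 31, 5, 4]
0.7 [-1, 13, 162, 16, 5, 5, 11, 11, 36, 36, 11, 6, 5]
0.8 [-1, 6, 10, 16, 17, 16, 119, 120, 40, 119, 108, 44, 44]
case 165 [359.3 211.9] [ 0.5987 -0.0581  0.03  ]
case 569 [415.  203.5] [ 0.621  -0.1858  0.03  ]
case 8 [376.5 215. ] [ 0.5922 -0.0977  0.03  ]
case 14 [426.1 224.2] [ 0.5731 -0.2108  0.03  ]
case 188 [437.8 253. ] [ 0.5076 -0.2366  0.03  ]
case 13 [376.7 244.6] [ 0.5236 -0.0987  0.03  ]
case 15 [414.8 251.8] [ 0.5091 -0.1849  0.03  ]
case 497 [380.  263.8] [ 0.48   -0.1065  0.03  ]
board 11 [238.1 211.1] [0.6011 0.2283 0.    ]
board 81 [281.7 207.7] [0.6115 0.1245 0.    ]
board 14 [244.7 212.5] [0.598  0.2123 0.    ]
board 13 [293.2 216.4] [0.5909 0.0964 0.    ]
board 133 [242.7 241. ] [0.5294 0.2136 0.    ]
board 125 [294.2 241.3] [0.5314 0.092  0.    ]
board 14 [247.6 242.2] [0.5268 0.2018 0.    ]
board 15 [284.5 245.1] [0.5218 0.1145 0.    ]
371.64829954431775 315.36959503866296 240.67492555638745 [[0.239, 0.936, 0.26, 0.225], [-0.971, 0.231, 0.063, -0.639], [-0.001, -0.268, 0.963, 0.374], [0.0, 0.0, 0.0, 1.0]]
```

Emit:
step_arm([
  {"dz":-35,"roll":0.15,"hand":0},
  {"dz":-35,"roll":0.15,"hand":0},
  {"dx":34,"dy":-50,"hand":0},
  {"dx":34,"dy":-50,"hand":0},
  {"dx":34,"dy":-50,"hand":0},
  {"dx":34,"dy":-50,"hand":0},
  {"dx":34,"dy":-50,"hand":0},
  {"dx":34,"dy":-50,"hand":0},
  {"dx":34,"dy":-50,"hand":0},
  {"dx":34,"dy":-50,"hand":0},
  {"dx":34,"dy":-50,"dz":20,"hand":0},
  {"hand":0,"dz":30},
])

```text
invalid input
```

Emit:
step_arm([
  {"dx":0,"dy":0,"dz":-35,"roll":0.15,"hand":0},
  {"dx":0,"dy":0,"dz":-35,"roll":0.15,"hand":0},
  {"dx":34,"dy":-50,"dz":0,"roll":0,"hand":0},
  {"dx":34,"dy":-50,"dz":0,"roll":0,"hand":0},
  {"dx":34,"dy":-50,"dz":0,"roll":0,"hand":0},
  {"dx":34,"dy":-50,"dz":0,"roll":0,"hand":0},
  {"dx":34,"dy":-50,"dz":0,"roll":0,"hand":0},
  {"dx":34,"dy":-50,"dz":0,"roll":0,"hand":0},
  {"dx":34,"dy":-50,"dz":0,"roll":0,"hand":0},
  {"dx":34,"dy":-50,"dz":0,"roll":0,"hand":0},
  {"dx":34,"dy":-50,"dz":20,"roll":0,"hand":0},
  {"dx":0,"dy":0,"dz":30,"roll":0,"hand":0},
])

```text
clock: 2.3
ee_pos: [0.4955, -0.221, 0.2519]
ee_rot: [1.0, -0.026, 0.001, -0.0]
contact_force: [-0.3, -1.8, -0.8]
opening: 1.002
finger_force: 0.0
```

```bash
cat >> h.py <<'E'
def fish(c,u,v,z):
    a=np.stack([np.asarray(u,float)-c['cx'],np.asarray(v,float)-c['cy']],-1)/c['fx']
    th=np.linalg.norm(a,axis=-1,keepdims=True);n=a/np.maximum(th,1e-9)
    d=np.concatenate([n[...,:1]*np.sin(th),-n[...,1:]*np.sin(th),-np.cos(th)],-1)@c['pose'][:3,:3].T
    o=c['pose'][:3,3];return o+d*((z-o[2])/d[...,2])[...,None]
def unfish(c,p):
    q=(np.asarray(p)-c['pose'][:3,3])@c['pose'][:3,:3]
    x,y,zz=q[...,0],-q[...,1],-q[...,2];rr=np.hypot(x,y);th=np.arctan2(rr,zz)
    return np.stack([c['cx']+c['fx']*th*x/rr,c['cy']+c['fx']*th*y/rr],-1)
E
python3 - <<'E'
from h import *
c=r.camera('wrist');save('w1',c['color'])
print(unfish(c,[[.592,-.098,.03],[.573,-.211,.03],[.524,-.099,.03],[.509,-.185,.03]]).round(1))
E
```

```text
[[189.  121.3]
 [301.7 129.9]
 [195.5 187.2]
 [279.3 195.9]]
```

View pics/w1.png

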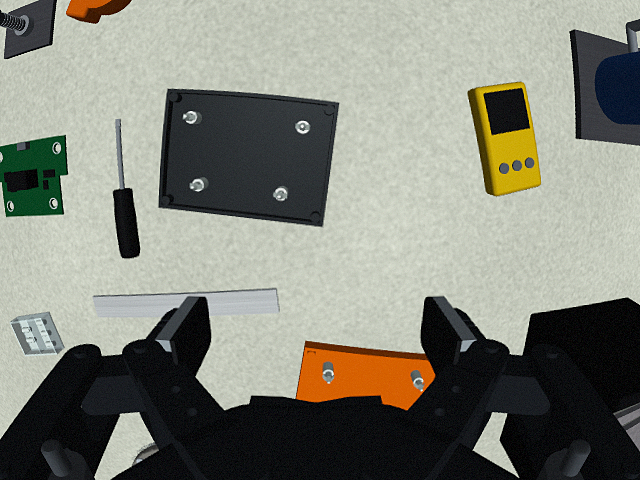

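The wrist view shows the dark case with four supports at (190,118), (302,127), (198,185) and (281,194). The board is at the left edge, around (30,175).

```bash
python3 - <<'E'
from h import *
c=r.camera('wrist');g=c['color'].astype(int)
m=((g.max(2)<95)).astype(np.uint8);m=cv2.morphologyEx(m,cv2.MORPH_CLOSE,np.ones((15,15)))
n,l,st,ce=cv2.connectedComponentsWithStats(m);i=l[155,245];print(st[i])
cs,_=cv2.findContours((l==i).astype(np.uint8),cv2.RETR_EXTERNAL,cv2.CHAIN_APPROX_NONE);k=max(cs,key=len)[:,0]
P=fish(c,k[:,0],k[:,1],.016)[:,:2]
(cx,cy),(w,h),a=cv2.minAreaRect((P*1000).astype(np.float32));print('rect',cx,cy,w,h,a)
# blobs of bright inside
B=((g.min(2)>105)&(cv2.erode((l==i).astype(np.uint8),np.ones((5,5)))>0)).astype(np.uint8)
n,l2,s2,c2=cv2.connectedComponentsWithStats(B)
for j in range(1,n):
    if s2[j,4]>20: print(s2[j],c2[j].round(1),fish(c,*c2[j],.03).round(4))
x=cv2.resize(c['color'][95:215,150:350],None,fx=4,fy=4,interpolation=cv2.INTER_CUBIC);save('w1c',x)
E
```

```text
[  155    84   183   139 21436]
rect 552.2365112304688 -148.15342712402344 182.1173858642578 130.0098114013672 79.72077941894531
[179 107  15  13 118] [187.  112.4] [ 0.5965 -0.0999  0.03  ]
[293 116  15  13 135] [299.9 121.8] [ 0.5762 -0.2116  0.03  ]
[187 175  14  13 126] [194.  181.2] [ 0.5264 -0.1011  0.03  ]
[271 184  14  13 140] [277.8 189.9] [ 0.5113 -0.186   0.03  ]
```

View pics/w1c.png

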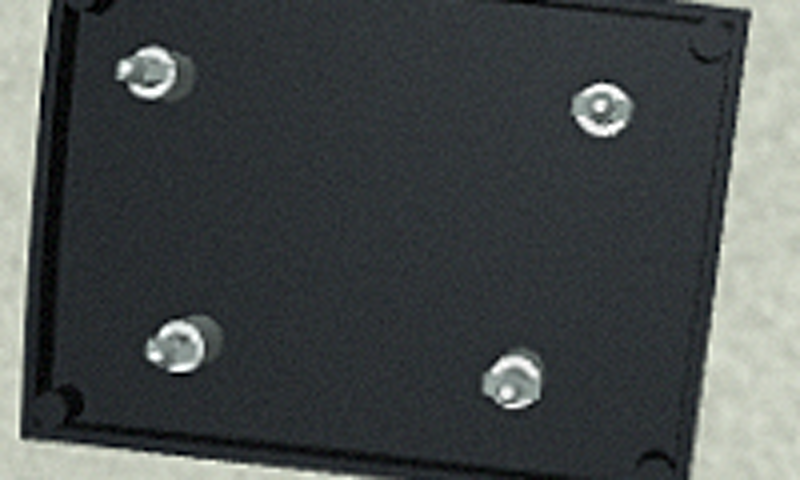

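The rim measures 182.1 × 130.0 mm, which matches the given size. The case centre is (0.552, -0.148) with yaw -0.179, and the supports agree. Next I move to the board.

Emit:
step_arm([
  {"dx":-2,"dy":-54,"dz":0,"roll":0,"hand":0},
  {"dx":-2,"dy":-54,"dz":0,"roll":0,"hand":0},
  {"dx":-2,"dy":-54,"dz":0,"roll":0,"hand":0},
  {"dx":-2,"dy":-54,"dz":0,"roll":0,"hand":0},
  {"dx":-2,"dy":-54,"dz":0,"roll":0,"hand":0},
  {"dx":-2,"dy":-54,"dz":0,"roll":0,"hand":0},
  {"dx":-2,"dy":-54,"dz":0,"roll":0,"hand":0},
  {"dx":0,"dy":0,"dz":0,"roll":0,"hand":0},
  {"dx":0,"dy":0,"dz":0,"roll":0,"hand":0},
])

```text
clock: 3.52
ee_pos: [0.5012, 0.1519, 0.2524]
ee_rot: [1.0, -0.03, 0.0, 0.0]
contact_force: [-0.0, -0.9, -0.1]
opening: 0.999
finger_force: 0.0
```

```bash
cat >> h.py <<'E'
T=np.array([[50,72],[50,-72],[0,-72],[0,-58],[-50,-58],[-50,58],[0,58],[0,72]])/1000.
H=np.array([[35,58],[35,-58],[-35,44],[-35,-44]])/1000.
def rot(a): return np.array([[np.cos(a),-np.sin(a)],[np.sin(a),np.cos(a)]])
def greenmask(c):
    g=c['color'].astype(int);m=((g[...,1]>g[...,0]+25)&(g[...,1]>g[...,2]+15)).astype(np.uint8)
    return m
E
python3 - <<'E'
from h import *
from scipy.optimize import least_squares
c=r.camera('wrist');save('w2',c['color'])
m=greenmask(c);n,l,st,ce=cv2.connectedComponentsWithStats(m);i=1+np.argmax(st[1:,4]);m=(l==i).astype(np.uint8);print(st[i])
cs,h=cv2.findContours(m,cv2.RETR_CCOMP,cv2.CHAIN_APPROX_NONE)
for q,hh in zip(cs,h[0]):
    if hh[3]>=0 and cv2.contourArea(q)>15:
        M=cv2.moments(q);u,v=M['m10']/M['m00'],M['m01']/M['m00'];print('hole',M['m00'],round(u,1),round(v,1),fish(c,u,v,.003).round(4))
k=max(cs,key=len)[:,0];P=fish(c,k[:,0],k[:,1],.003)[:,:2]
poly=(T*1e3).astype(np.float32)
def res(p):
    Q=(P-p[:2])@rot(p[2])
    return np.array([cv2.pointPolygonTest(poly,(float(a*1e3),float(b*1e3)),True) for a,b in Q])
s=least_squares(res,[.563,.155,-.06],loss='soft_l1',diff_step=1e-4,x_scale=[.001,.001,.01]);print('board',s.x,np.abs(s.fun).mean(),np.abs(s.fun).max())
print('holes pred',(s.x[:2]+H@rot(s.x[2]).T).round(4).tolist())
o=r.observe();print(o['ee_pos'].round(4),R.from_quat(o['ee_rot']).as_matrix().round(4).tolist(),o['clock'])
E
```

```text
[ 239  102  138   95 9247]
hole 190.5 349.1 181.7 [0.5215 0.1154 0.003 ]
hole 180.5 266.2 182.3 [0.5263 0.2034 0.003 ]
hole 90.0 276.6 160.6 [0.5486 0.1905 0.003 ]
hole 102.0 339.7 158.0 [0.5471 0.1241 0.003 ]
hole 200.0 347.7 145.0 [0.5605 0.115  0.003 ]
hole 195.5 267.1 144.0 [0.567  0.1993 0.003 ]
hole 1047.0 307.0 149.4 [0.5581 0.1578 0.003 ]
hole 185.0 251.9 117.0 [0.5971 0.2134 0.003 ]
hole 183.0 362.5 116.1 [0.5905 0.0978 0.003 ]
board [ 0.55860047  0.15749923 -0.05053288] 1.0823828894246974 10.956954956054688
holes pred [[0.5965, 0.2137], [0.5906, 0.0978], [0.5259, 0.2032], [0.5214, 0.1153]]
[0.5012 0.1514 0.2523] [[0.9981, -0.0613, 0.0006], [-0.0613, -0.9981, -0.0005], [0.0007, 0.0005, -1.0]] 3.575
```

View pics/w2.png

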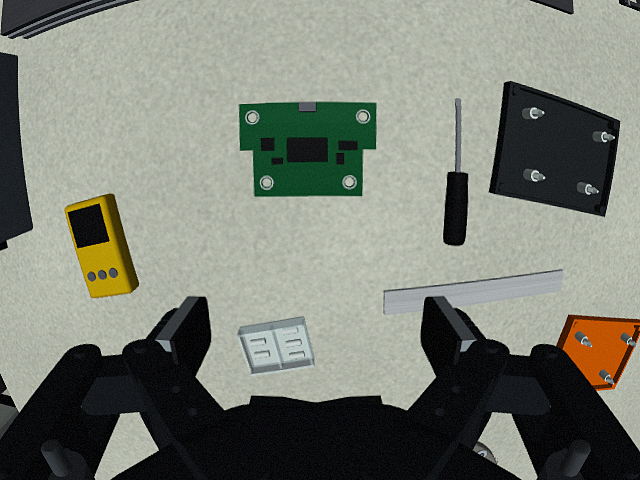

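Board: centre (0.5588, 0.1575), yaw -0.055, with the wide edge and terminal block at (307,106) in the image, facing away. The hole spacing agrees with the sizes given. Now I grasp.

Emit:
step_arm([
  {"dx":28.5,"dy":-4.8,"dz":30,"roll":-0.006,"hand":0},
  {"dx":28.6,"dy":-4.8,"dz":30,"roll":0,"hand":0},
  {"dx":0,"dy":0,"dz":60,"roll":0,"hand":0},
  {"dx":0,"dy":0,"dz":60,"roll":0,"hand":0},
  {"dx":0,"dy":0,"dz":40,"roll":0,"hand":0},
  {"dx":0,"dy":0,"dz":0,"roll":0,"hand":0},
  {"dx":0,"dy":0,"dz":0,"roll":0,"hand":0},
])

```text
clock: 4.45
ee_pos: [0.5595, 0.1587, 0.0335]
ee_rot: [1.0, -0.027, 0.001, -0.0]
contact_force: [1.7, -0.4, 0.8]
opening: 0.998
finger_force: 0.0
```

```bash
python3 - <<'E'
from h import *
o=r.observe();M=R.from_quat(o['ee_rot']).as_matrix();print(o['ee_pos'].round(4),M[:2,0].round(4))
d=np.array([.5588,.1575,.005])-o['ee_pos'];print((M.T@d*1e3).round(2),'yaw',np.arctan2(M[1,0],M[0,0]))
E
```

```text
[0.5595 0.1587 0.0335] [ 0.9985 -0.0545]
[-0.7   1.28 28.49] yaw -0.054517020234414085
```

Emit:
step_arm([
  {"dx":-0.7,"dy":1.3,"dz":14,"roll":0,"hand":0},
  {"dx":0,"dy":0,"dz":14.5,"roll":0,"hand":0},
  {"dx":0,"dy":0,"dz":0,"roll":0,"hand":0},
  {"dx":0,"dy":0,"dz":0,"roll":0,"hand":1},
  {"dx":0,"dy":0,"dz":0,"roll":0,"hand":1},
  {"dx":0,"dy":0,"dz":0,"roll":0,"hand":1},
  {"dx":0,"dy":0,"dz":0,"roll":0,"hand":1},
  {"dx":0,"dy":0,"dz":0,"roll":0,"hand":1},
  {"dx":0,"dy":0,"dz":0,"roll":0,"hand":1},
])

```text
clock: 5.58
ee_pos: [0.5579, 0.1581, 0.0038]
ee_rot: [1.0, -0.027, 0.0, -0.0]
contact_force: [-2.0, -0.9, 4.8]
opening: 0.457
finger_force: 61.0
```

Emit:
step_arm([
  {"dx":0,"dy":0,"dz":-15,"roll":0,"hand":1},
  {"dx":0,"dy":0,"dz":-40,"roll":0,"hand":1},
  {"dx":0,"dy":0,"dz":-50,"roll":0.025,"hand":1},
  {"dx":0,"dy":0,"dz":-5,"roll":0.1,"hand":1},
  {"dx":7,"dy":30,"dz":0,"roll":0,"hand":1},
  {"dx":7,"dy":45,"dz":0,"roll":0,"hand":1},
  {"dx":7,"dy":50,"dz":0,"roll":0,"hand":1},
  {"dx":7,"dy":50,"dz":0,"roll":0,"hand":1},
  {"dx":7,"dy":50,"dz":0,"roll":0,"hand":1},
  {"dx":7,"dy":45,"dz":0,"roll":0,"hand":1},
  {"dx":7,"dy":32.4,"dz":0,"roll":0,"hand":1},
  {"dx":0,"dy":0,"dz":0,"roll":0,"hand":1},
])

```text
clock: 7.08
ee_pos: [0.5518, -0.1513, 0.114]
ee_rot: [0.996, -0.091, 0.0, 0.0]
contact_force: [-0.3, -0.1, -1.9]
opening: 0.455
finger_force: 60.7
```

Emit:
step_arm([
  {"dx":0,"dy":0,"dz":0,"roll":0,"hand":1},
  {"dx":0,"dy":0,"dz":0,"roll":0,"hand":1},
])

```text
clock: 7.32
ee_pos: [0.5523, -0.1471, 0.1136]
ee_rot: [0.996, -0.088, 0.0, -0.0]
contact_force: [-0.4, -0.0, -2.0]
opening: 0.453
finger_force: 60.7
```

```bash
python3 - <<'E'
from h import *
c=r.camera('wrist');save('w3',c['color'])
o=r.observe();M=R.from_quat(o['ee_rot']).as_matrix();print(o['ee_pos'].round(4),'yaw',np.arctan2(M[1,0],M[0,0]),M[2].round(4),o['contact_force'].round(1))
zt=o['ee_pos'][2]-.0038+.003
print('zt',zt)
pb=o['ee_pos'][:2];ya=np.arctan2(M[1,0],M[0,0])
print('pred hole px',unfish(c,np.c_[pb+H@rot(ya).T,np.full(4,zt)]).round(1).tolist())
m=greenmask(c);n,l,st,ce=cv2.connectedComponentsWithStats(m);i=1+np.argmax(st[1:,4]);m=(l==i).astype(np.uint8);print(st[i])
cs,h=cv2.findContours(m,cv2.RETR_CCOMP,cv2.CHAIN_APPROX_NONE)
for q,hh in zip(cs,h[0]):
    if hh[3]>=0 and cv2.contourArea(q)>30:
        M_=cv2.moments(q);u,v=M_['m10']/M_['m00'],M_['m01']/M_['m00'];p=fish(c,u,v,zt);print('hole',M_['m00'],round(u,1),round(v,1),((p[:2]-pb)@rot(ya)).round(4))
E
```

```text
[ 0.5523 -0.1472  0.1135] yaw -0.1766332338805566 [ 2.e-04 -3.e-04 -1.e+00] [ 0.4  0.3 -1.4]
zt 0.11266872463087516
pred hole px [[176.8, 220.5], [455.5, 220.8], [223.3, 365.2], [408.7, 365.4]]
[  143   179   346   163 33900]
hole 972.5 455.6 218.3 [ 0.0361 -0.0579]
hole 968.5 175.5 217.9 [0.0361 0.0585]
hole 1477.5 315.8 197.0 [0.0441 0.0002]
```

View pics/w3.png

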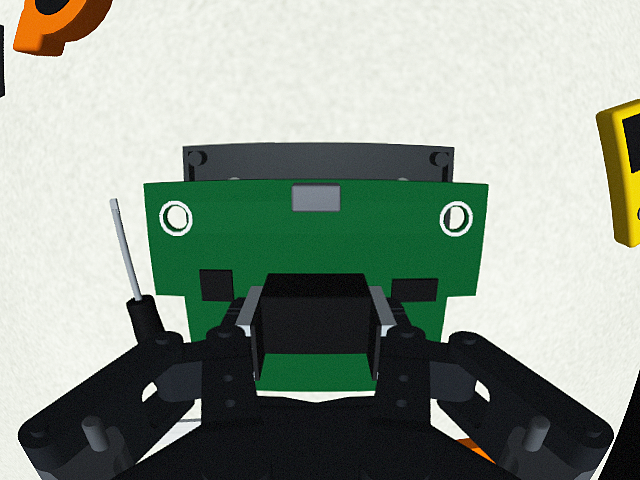

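The board is held square. Its offset in the hand is +1.1 mm in x and +0.3 mm in y, and the two far holes show at (175,218) and (456,218). I correct for that and go down.

Emit:
step_arm([
  {"dx":-1.0,"dy":1.3,"dz":20,"roll":0.003,"hand":1},
  {"dx":0,"dy":0,"dz":25,"roll":0,"hand":1},
  {"dx":0,"dy":0,"dz":15,"roll":0,"hand":1},
  {"dx":0,"dy":0,"dz":0,"roll":0,"hand":1},
  {"dx":0,"dy":0,"dz":0,"roll":0,"hand":1},
])

```text
clock: 8.0
ee_pos: [0.5514, -0.1493, 0.0539]
ee_rot: [0.996, -0.09, 0.0, -0.0]
contact_force: [-0.3, -0.1, -0.3]
opening: 0.456
finger_force: 60.7
```

```bash
python3 - <<'E'
from h import *
c=r.camera('wrist')
o=r.observe();M=R.from_quat(o['ee_rot']).as_matrix();ya=np.arctan2(M[1,0],M[0,0]);print(o['ee_pos'].round(4),'yaw',ya,o['contact_force'].round(1))
b=o['ee_pos'][:2]+rot(ya)@[.0011,.0003]
d=np.array([.5522,-.1482])-b;print('d tool mm',(d@M[:2,:2]*1e3).round(2))
zt=o['ee_pos'][2]-.0008
C=np.array([.5522,-.1482])+H@rot(-.1794).T
print('tip px',unfish(c,np.c_[C,np.full(4,.04)]).round(1).tolist(),'hole px',unfish(c,np.c_[b+H@rot(ya).T,np.full(4,zt-.003)]).round(1).tolist())
save('w4',np.hstack([cv2.resize(c['color'][170:280,u:u+110],(390,390),interpolation=cv2.INTER_CUBIC) for u in (120,400)]))
E
```

```text
[ 0.5515 -0.1494  0.0541] yaw -0.18114070279224898 [ 0.1  0.4 -0.9]
d tool mm [-0.67 -0.99]
tip px [[184.1, 213.3], [442.7, 213.0], [226.3, 350.0], [401.0, 350.1]] hole px [[178.2, 216.3], [452.9, 216.6], [223.6, 360.0], [407.2, 360.2]]
```

View pics/w4.png

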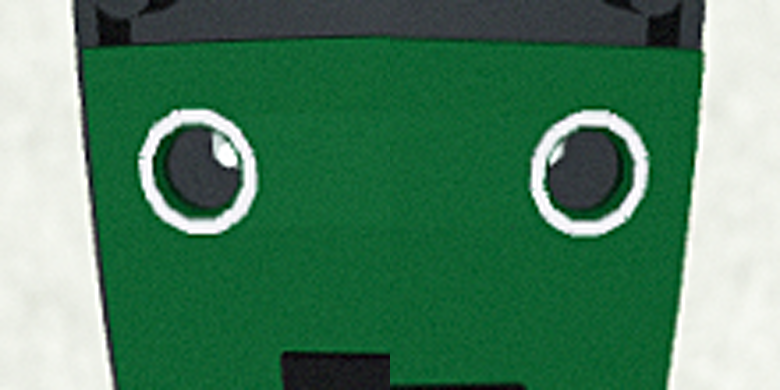

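The tips show through both far holes at (184,213) and (446,213), so a shift of about 1 mm centres them.

Emit:
step_arm([
  {"dx":-0.7,"dy":-1.0,"dz":2,"roll":-0.002,"hand":1},
  {"dx":0,"dy":0,"dz":6,"roll":0,"hand":1},
  {"dx":0,"dy":0,"dz":6,"roll":0,"hand":1},
  {"dx":0,"dy":0,"dz":4,"roll":0,"hand":1},
  {"dx":0,"dy":0,"dz":0,"roll":0,"hand":1},
  {"dx":0,"dy":0,"dz":0,"roll":0,"hand":1},
])

```text
clock: 8.8
ee_pos: [0.5506, -0.1484, 0.0352]
ee_rot: [0.996, -0.09, 0.0, -0.0]
contact_force: [1.2, -0.7, -1.1]
opening: 0.456
finger_force: 60.6
```

Emit:
step_arm([
  {"dx":0,"dy":0,"dz":0.6,"roll":0,"hand":1},
  {"dx":0,"dy":0,"dz":0,"roll":0,"hand":1},
  {"dx":0,"dy":0,"dz":0,"roll":0,"hand":0.2},
  {"dx":0,"dy":0,"dz":0,"roll":0,"hand":0.2},
  {"dx":0,"dy":0,"dz":0,"roll":0,"hand":0.2},
  {"dx":0,"dy":0,"dz":-30,"roll":0,"hand":0.2},
  {"dx":0,"dy":0,"dz":-30,"roll":0,"hand":0.2},
  {"dx":-25,"dy":0,"dz":-30,"roll":0,"hand":1},
  {"dx":-25,"dy":0,"dz":-10,"roll":0,"hand":1},
  {"dx":0,"dy":0,"dz":0,"roll":0,"hand":1},
  {"dx":0,"dy":0,"dz":0,"roll":0,"hand":1},
  {"dx":0,"dy":0,"dz":0,"roll":0,"hand":1},
])

```text
clock: 10.3
ee_pos: [0.5016, -0.1393, 0.1341]
ee_rot: [0.996, -0.089, -0.0, -0.0]
contact_force: [-0.1, -0.4, 0.0]
opening: 0.003
finger_force: 0.0
```

```bash
cat > bd.py <<'E'
from h import *
def meas(name=None,z=.034):
    c=r.camera('wrist')
    if name: save(name,c['color'])
    o=r.observe();M=R.from_quat(o['ee_rot']).as_matrix();ya=np.arctan2(M[1,0],M[0,0]);print(o['ee_pos'].round(4),'yaw',ya.round(4),o['contact_force'].round(1),o['clock'])
    m=greenmask(c);n,l,st,ce=cv2.connectedComponentsWithStats(m);i=1+np.argmax(st[1:,4]);m=(l==i).astype(np.uint8)
    P0=np.array([.5522,-.1482])
    k=max(cv2.findContours(m,cv2.RETR_EXTERNAL,cv2.CHAIN_APPROX_NONE)[0],key=len)[:,0]
    Q=(fish(c,k[:,0],k[:,1],z)[:,:2]-P0)@rot(-.1794)*1e3
    print('extent in case frame',Q.min(0).round(1),Q.max(0).round(1))
    d=c['z_map'];v,u=np.nonzero(m&(d>0).astype(np.uint8))
    a=np.stack([u-c['cx'],v-c['cy']],-1)/c['fx'];th=np.linalg.norm(a,axis=1);n_=a/th[:,None]
    zz=d[v,u];q=np.c_[n_[:,0]*np.tan(th)*zz,-n_[:,1]*np.tan(th)*zz,-zz]
    W=q@c['pose'][:3,:3].T+c['pose'][:3,3];L=(W[:,:2]-P0)@rot(-.1794)
    s=(abs(L[:,0])<.049)
    A=np.c_[np.ones(s.sum()),L[s]];x=np.linalg.lstsq(A,W[s,2],rcond=None)[0]
    g=abs(A@x-W[s,2])<.003;x=np.linalg.lstsq(A[g],W[s,2][g],rcond=None)[0]
    print('top z mm at centre',x[0]*1e3,'slopes deg',np.degrees(x[1:]).round(2),'corners',((x[0]+H@x[1:])*1e3).round(1))
    return c,M,o
def pr(M,o,i,z):
    p=np.array([[39,35],[39,-35],[-39,22],[-39,-22]])[i]/1e3
    w=np.r_[np.array([.5522,-.1482])+rot(-.1794)@p,z];print('press',i,w.round(4),'tool shift',(M.T@(w-o['ee_pos'])*1e3).round(1))
E
python3 - <<'E'
from bd import *
c,M,o=meas('w5')
for i in range(4): pr(M,o,i,.045)
E
```

```text
[ 0.5016 -0.1393  0.1341] yaw -0.1791 [-0.2  0.   0.4] 10.35
extent in case frame [-50.1 -72.6] [50.2 72.2]
top z mm at centre 34.71675109664622 slopes deg [-0.03  0.08] corners [34.8 34.6 34.8 34.7]
press 0 [ 0.5968 -0.1207  0.045 ] tool shift [ 90.5 -35.2  89.1]
press 1 [ 0.5843 -0.1896  0.045 ] tool shift [90.5 34.8 89. ]
press 2 [ 0.5178 -0.1196  0.045 ] tool shift [ 12.5 -22.2  89.1]
press 3 [ 0.5099 -0.1629  0.045 ] tool shift [12.5 21.8 89.1]
```

View pics/w5.png

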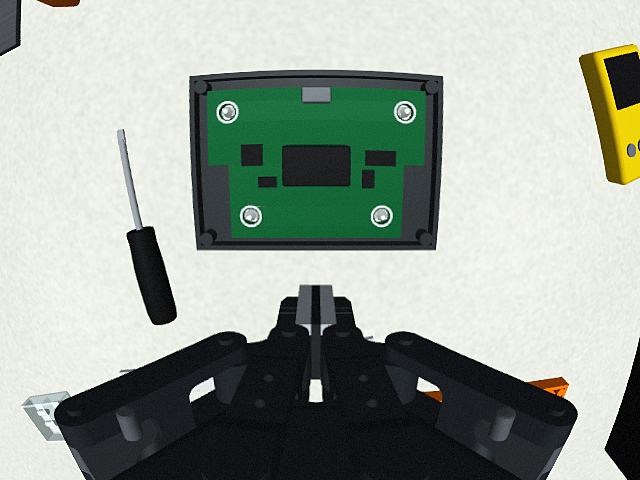

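The board lies level on the barbs with its top at 34.7 mm. All four posts show through the holes at (228,112), (405,112), (251,216) and (382,216). I start pressing at support 0.

Emit:
step_arm([
  {"dx":45.2,"dy":-17.6,"dz":0,"roll":0,"hand":1},
  {"dx":45.3,"dy":-17.6,"dz":10,"roll":0,"hand":1},
  {"dx":0,"dy":0,"dz":40,"roll":0,"hand":1},
  {"dx":0,"dy":0,"dz":35,"roll":0,"hand":1},
  {"dx":0,"dy":0,"dz":8,"roll":0,"hand":1},
  {"dx":0,"dy":0,"dz":3,"roll":0,"hand":1},
  {"dx":0,"dy":0,"dz":2,"roll":0,"hand":1},
  {"dx":0,"dy":0,"dz":0,"roll":0,"hand":1},
])

```text
clock: 11.35
ee_pos: [0.5971, -0.1211, 0.0376]
ee_rot: [0.996, -0.09, 0.001, 0.0]
contact_force: [0.2, -0.1, -0.5]
opening: -0.0
finger_force: 0.0
```

Emit:
step_arm([
  {"dx":0,"dy":0,"dz":1.5,"roll":0,"hand":1},
  {"dx":0,"dy":0,"dz":1.5,"roll":0,"hand":1},
  {"dx":0,"dy":0,"dz":1.5,"roll":0,"hand":1},
  {"dx":0,"dy":0,"dz":0,"roll":0,"hand":1},
])

```text
clock: 11.85
ee_pos: [0.597, -0.1209, 0.0324]
ee_rot: [0.996, -0.09, 0.0, 0.0]
contact_force: [0.0, -0.5, 4.9]
opening: -0.002
finger_force: 2.2
```

Emit:
step_arm([
  {"dx":0,"dy":0,"dz":1,"roll":0,"hand":1},
  {"dx":0,"dy":0,"dz":1,"roll":0,"hand":1},
  {"dx":0,"dy":0,"dz":1,"roll":0,"hand":1},
  {"dx":0,"dy":0,"dz":0,"roll":0,"hand":1},
])

```text
clock: 12.35
ee_pos: [0.5964, -0.1208, 0.029]
ee_rot: [0.996, -0.089, -0.0, -0.0]
contact_force: [-0.2, 0.1, -0.7]
opening: 0.002
finger_force: 0.0
```

Emit:
step_arm([
  {"dx":0,"dy":0,"dz":1,"roll":0,"hand":1},
  {"dx":0,"dy":0,"dz":1,"roll":0,"hand":1},
  {"dx":0,"dy":0,"dz":1,"roll":0,"hand":1},
  {"dx":0,"dy":0,"dz":1,"roll":0,"hand":1},
  {"dx":0,"dy":0,"dz":0,"roll":0,"hand":1},
])

```text
clock: 12.98
ee_pos: [0.5968, -0.1211, 0.0265]
ee_rot: [0.996, -0.09, 0.0, 0.0]
contact_force: [-8.7, 1.4, 27.2]
opening: 0.001
finger_force: 13.2
```

Emit:
step_arm([
  {"dx":0,"dy":0,"dz":-30,"roll":0,"hand":1},
  {"dx":0,"dy":25,"dz":-5,"roll":0,"hand":1},
  {"dx":0,"dy":45,"dz":0,"roll":0,"hand":1},
  {"dx":0,"dy":0,"dz":10,"roll":0,"hand":1},
  {"dx":0,"dy":0,"dz":0,"roll":0,"hand":1},
  {"dx":0,"dy":0,"dz":0,"roll":0,"hand":1},
])

```text
clock: 13.72
ee_pos: [0.5844, -0.1885, 0.0501]
ee_rot: [0.996, -0.089, -0.0, -0.0]
contact_force: [-0.1, 0.5, 0.1]
opening: -0.002
finger_force: 0.0
```

```bash
python3 - <<'E'
from bd import *
c,M,o=meas()
pr(M,o,1,.035)
E
```

```text
[ 0.5844 -0.1886  0.0502] yaw -0.1778 [ 0.2 -0.5 -0.2] 13.775
extent in case frame [ -8.  -72.1] [53.6 68.8]
top z mm at centre 32.773664117530544 slopes deg [-5.86 -2.83] corners [26.3 32.1 34.2 38.5]
press 1 [ 0.5843 -0.1896  0.035 ] tool shift [ 0.1  1.  15.2]
```

Corner 0 is home, since the fitted plane gives 26 mm there. Next is support 1.

Emit:
step_arm([
  {"dx":0,"dy":1,"dz":8,"roll":0,"hand":1},
  {"dx":0,"dy":0,"dz":8,"roll":0,"hand":1},
  {"dx":0,"dy":0,"dz":2,"roll":0,"hand":1},
  {"dx":0,"dy":0,"dz":1.5,"roll":0,"hand":1},
  {"dx":0,"dy":0,"dz":1.5,"roll":0,"hand":1},
  {"dx":0,"dy":0,"dz":0,"roll":0,"hand":1},
])

```text
clock: 14.52
ee_pos: [0.584, -0.1907, 0.0292]
ee_rot: [0.996, -0.089, 0.0, -0.0]
contact_force: [0.1, -0.1, 1.0]
opening: -0.0
finger_force: 0.0
```

Emit:
step_arm([
  {"dx":0,"dy":0,"dz":1,"roll":0,"hand":1},
  {"dx":0,"dy":0,"dz":1,"roll":0,"hand":1},
  {"dx":0,"dy":0,"dz":1,"roll":0,"hand":1},
  {"dx":0,"dy":0,"dz":0,"roll":0,"hand":1},
])

```text
clock: 15.02
ee_pos: [0.584, -0.1908, 0.0262]
ee_rot: [0.996, -0.089, 0.0, 0.0]
contact_force: [-1.7, -0.2, 4.0]
opening: 0.002
finger_force: 1.8
```

Emit:
step_arm([
  {"dx":0,"dy":0,"dz":1,"roll":0,"hand":1},
  {"dx":0,"dy":0,"dz":1,"roll":0,"hand":1},
  {"dx":0,"dy":0,"dz":0,"roll":0,"hand":1},
])

```text
clock: 15.4
ee_pos: [0.5842, -0.1908, 0.0254]
ee_rot: [0.996, -0.09, 0.0, 0.0]
contact_force: [-7.4, 1.9, 24.7]
opening: 0.0
finger_force: 11.9
```

Emit:
step_arm([
  {"dx":0,"dy":0,"dz":-40,"roll":0,"hand":1},
  {"dx":0,"dy":0,"dz":-45,"roll":0,"hand":1},
  {"dx":-39,"dy":-6.5,"dz":0,"roll":0,"hand":1},
  {"dx":-39,"dy":-6.5,"dz":0,"roll":0,"hand":1},
  {"dx":0,"dy":0,"dz":0,"roll":0,"hand":1},
  {"dx":0,"dy":0,"dz":0,"roll":0,"hand":1},
])

```text
clock: 16.15
ee_pos: [0.51, -0.1642, 0.1094]
ee_rot: [0.996, -0.09, 0.0, 0.0]
contact_force: [1.4, 0.5, 0.1]
opening: -0.002
finger_force: 0.0
```

```bash
python3 - <<'E'
from bd import *
c,M,o=meas()
pr(M,o,3,.04)
E
```

```text
[ 0.5102 -0.1643  0.1092] yaw -0.1794 [ 0.1 -0.1 -1. ] 16.2
extent in case frame [-50.2 -71.3] [49.6 70.2]
top z mm at centre 30.356673427823555 slopes deg [-6.77  0.09] corners [26.3 26.1 34.6 34.4]
press 3 [ 0.5099 -0.1629  0.04  ] tool shift [-0.6 -1.3 69.2]
```

Corners 0 and 1 are home. I press support 3 next, then support 2.

Emit:
step_arm([
  {"dx":-0.6,"dy":-1.3,"dz":35,"roll":0,"hand":1},
  {"dx":0,"dy":0,"dz":28,"roll":0,"hand":1},
  {"dx":0,"dy":0,"dz":6,"roll":0,"hand":1},
  {"dx":0,"dy":0,"dz":3,"roll":0,"hand":1},
  {"dx":0,"dy":0,"dz":2,"roll":0,"hand":1},
  {"dx":0,"dy":0,"dz":1,"roll":0,"hand":1},
  {"dx":0,"dy":0,"dz":1,"roll":0,"hand":1},
  {"dx":0,"dy":0,"dz":0,"roll":0,"hand":1},
])

```text
clock: 17.2
ee_pos: [0.5097, -0.1629, 0.0339]
ee_rot: [0.996, -0.09, 0.001, 0.0]
contact_force: [0.2, 0.6, 5.6]
opening: 0.002
finger_force: 2.9
```

Emit:
step_arm([
  {"dx":0,"dy":0,"dz":1,"roll":0,"hand":1},
  {"dx":0,"dy":0,"dz":1,"roll":0,"hand":1},
  {"dx":0,"dy":0,"dz":1,"roll":0,"hand":1},
  {"dx":0,"dy":0,"dz":0,"roll":0,"hand":1},
])

```text
clock: 17.7
ee_pos: [0.5096, -0.1629, 0.0308]
ee_rot: [0.996, -0.09, 0.001, 0.0]
contact_force: [0.7, -0.6, 3.9]
opening: 0.0
finger_force: 2.3
```

Emit:
step_arm([
  {"dx":0,"dy":0,"dz":1,"roll":0,"hand":1},
  {"dx":0,"dy":0,"dz":1,"roll":0,"hand":1},
  {"dx":0,"dy":0,"dz":1,"roll":0,"hand":1},
  {"dx":0,"dy":0,"dz":0,"roll":0,"hand":1},
])

```text
clock: 18.2
ee_pos: [0.509, -0.1627, 0.027]
ee_rot: [0.996, -0.09, -0.0, -0.0]
contact_force: [-0.0, 0.7, -0.6]
opening: -0.002
finger_force: 0.0
```

Emit:
step_arm([
  {"dx":0,"dy":0,"dz":1,"roll":0,"hand":1},
  {"dx":0,"dy":0,"dz":1,"roll":0,"hand":1},
  {"dx":0,"dy":0,"dz":1,"roll":0,"hand":1},
  {"dx":0,"dy":0,"dz":0,"roll":0,"hand":1},
])

```text
clock: 18.7
ee_pos: [0.5092, -0.1627, 0.0248]
ee_rot: [0.996, -0.09, 0.0, 0.0]
contact_force: [-7.0, 2.6, 19.0]
opening: -0.001
finger_force: 9.7
```

Emit:
step_arm([
  {"dx":0,"dy":0,"dz":-25,"roll":0,"hand":1},
  {"dx":0,"dy":-22,"dz":0,"roll":0,"hand":1},
  {"dx":0,"dy":-22,"dz":0,"roll":0,"hand":1},
  {"dx":0,"dy":0,"dz":6,"roll":0,"hand":1},
  {"dx":0,"dy":0,"dz":5,"roll":0,"hand":1},
  {"dx":0,"dy":0,"dz":2,"roll":0,"hand":1},
  {"dx":0,"dy":0,"dz":1,"roll":0,"hand":1},
  {"dx":0,"dy":0,"dz":1,"roll":0,"hand":1},
  {"dx":0,"dy":0,"dz":0,"roll":0,"hand":1},
])

```text
clock: 19.82
ee_pos: [0.517, -0.1195, 0.0341]
ee_rot: [0.996, -0.09, 0.0, -0.0]
contact_force: [-0.2, 0.8, -0.1]
opening: 0.002
finger_force: 0.0
```

Emit:
step_arm([
  {"dx":0,"dy":0,"dz":1.5,"roll":0,"hand":1},
  {"dx":0,"dy":0,"dz":1.5,"roll":0,"hand":1},
  {"dx":0,"dy":0,"dz":1.5,"roll":0,"hand":1},
  {"dx":0,"dy":0,"dz":1,"roll":0,"hand":1},
  {"dx":0,"dy":0,"dz":0,"roll":0,"hand":1},
])

```text
clock: 20.45
ee_pos: [0.517, -0.1193, 0.0285]
ee_rot: [0.996, -0.089, -0.0, -0.0]
contact_force: [-0.4, 0.1, 0.0]
opening: 0.004
finger_force: 0.0
```

Emit:
step_arm([
  {"dx":0,"dy":0,"dz":1,"roll":0,"hand":1},
  {"dx":0,"dy":0,"dz":1,"roll":0,"hand":1},
  {"dx":0,"dy":0,"dz":1,"roll":0,"hand":1},
  {"dx":0,"dy":0,"dz":0,"roll":0,"hand":1},
])

```text
clock: 20.95
ee_pos: [0.5169, -0.1194, 0.0255]
ee_rot: [0.996, -0.09, -0.0, -0.0]
contact_force: [-0.2, -0.4, 0.7]
opening: 0.004
finger_force: 0.0
```

Emit:
step_arm([
  {"dx":0,"dy":0,"dz":1,"roll":0,"hand":1},
  {"dx":0,"dy":0,"dz":1,"roll":0,"hand":1},
  {"dx":0,"dy":0,"dz":0,"roll":0,"hand":1},
])

```text
clock: 21.32
ee_pos: [0.5171, -0.1194, 0.0247]
ee_rot: [0.996, -0.09, 0.0, 0.0]
contact_force: [-9.1, 1.2, 27.3]
opening: -0.001
finger_force: 13.4
```

Emit:
step_arm([
  {"dx":0,"dy":0,"dz":-40,"roll":0,"hand":1},
  {"dx":-10,"dy":0,"dz":-45,"roll":0,"hand":1},
  {"dx":-10,"dy":22,"dz":-15,"roll":0,"hand":1},
  {"dx":0,"dy":0,"dz":0,"roll":0,"hand":1},
  {"dx":0,"dy":0,"dz":0,"roll":0,"hand":1},
])

```text
clock: 21.95
ee_pos: [0.4934, -0.1372, 0.1233]
ee_rot: [0.996, -0.09, -0.0, -0.0]
contact_force: [-0.5, -0.3, -0.9]
opening: -0.0
finger_force: 0.0
```

```bash
python3 - <<'E'
from bd import *
c,M,o=meas('w6',z=.025)
for i in range(4): pr(M,o,i,.04)
E
```

```text
[ 0.4934 -0.1369  0.123 ] yaw -0.1788 [-0.3  0.3 -0.3] 22.0
extent in case frame [-50.4 -72.4] [50.4 72.5]
top z mm at centre 25.50270047947081 slopes deg [-0.04  0.07] corners [25.5 25.4 25.6 25.5]
press 0 [ 0.5968 -0.1207  0.04  ] tool shift [ 99.  -34.3  83. ]
press 1 [ 0.5843 -0.1896  0.04  ] tool shift [98.9 35.7 83. ]
press 2 [ 0.5178 -0.1196  0.04  ] tool shift [ 21.  -21.4  83. ]
press 3 [ 0.5099 -0.1629  0.04  ] tool shift [20.9 22.6 83. ]
```

View pics/w6.png

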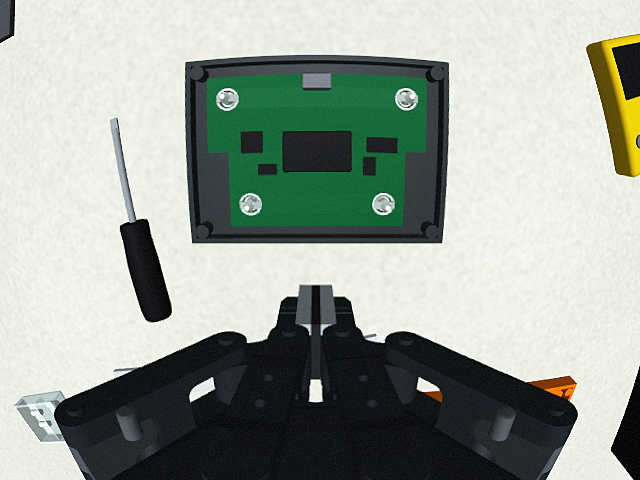

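The board is level with its top at 25.5 mm all over, against about 34.7 mm before pressing, and the barbs show above it at all four holes. The gripper is clear, so I hand in.

```bash
python3 -c "
from plant import r
print(r.close_job())"
```

```text
the job is handed in; nothing more can be done
None
```

The board is locked on all four supports and sits level, its top measured at 25.5 mm against 25 mm when home; the gripper is clear, nothing else was moved, and the job was handed in at about 22 s of the 58 s allowed (the firmest presses read about 27 N, above the suggested 10 to 20 N).

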